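# Clip the cover onto the sensor enclosure and keep it pressed on its seal

### The arm

A 7-joint arm with a two-finger parallel gripper is mounted at the origin on a cart in front of the work surface, level with it; the furniture and walls round the work are solid. World frame = base frame: x ahead of the robot, y to its left, z up, the work surface at z = 0. Lengths are in m, angles in rad, forces in N, time in s.
With the tool pointing down it reaches from about 0.425 to 0.95 m from the base axis. Payload 4.7 kg.
Tool frame: the origin (TCP) lies between the finger pads; the fingertips stand 25 mm ahead of it and the grasp point (between the pads) lies 6 mm ahead of it; x points along the fingers, z is the direction in which the jaws open and shut, and the axes are right-handed (so a half turn about x gives the same grasp; the last joint's range is limited). The gripper opens to 85 mm and grips with 20 to 120 N. Pads are 22 mm wide; open, the fingers measure 114 mm over their backs; the gripper's body (76 mm by 85 mm) begins 54 mm behind the grasp point. The pads swing forward as they close: fully open they stand 13 mm farther back than shut.
Start: joints at [1.129, 0.469, -0.049, 1.532, 0.024, 1.141, -0.082], TCP at [0.271, -0.618, 0.231] pointing down, gripper open.
Joint ranges: [-2.59, 2.59], [-0.33, 1.99], [-1.39, 1.29], [0.1, 2.45], [-1.04, 4.18], [0.21, 1.99], [-2.66, 2.66]. Speed limits (rad/s): [2.57, 2.57, 3.14, 3.14, 3.14, 3.14, 3.14].

### API

Orientations are given as a 3x3 rotation matrix whose columns are the frame's x, y, z axes.
In Python, from rig import * gives the robot as it stands. Calls block until the motion is done:
- movep(position, orientation): joint-space move of the TCP to a pose.
- move_l(position, attitude=None, feed=0.15, until_force=None): straight line of the TCP; attitude=None keeps the orientation; feed is the mean speed in m/s. With until_force (N) it stops when the force on the tool has changed by that much, and returns True; else False.
- move_joints(angles): joint-space move.
- command_gripper(opening, newtons=None): finger opening in m; newtons is the grip in N (None keeps the last); returns when the fingers have stopped.
- sleep(seconds).
- inverse_kinematics(position, orientation): joint angles nearest the present ones, or None.
- sense(): the state.
- camera(name): name is "scene" or "top" or "wrist"; returns (picture, depth): 480x640x3 uint8, red, green, blue; 480x640 float32, m along the optical axis (not along the pixel's ray), 0 where there is no reading.
- camera_params(name): a dict with "K" (3x3 intrinsics, pixels), "position" and "rotation" of the camera in the world; the wrist camera has in their place "tool_from_camera" (4x4, takes a point from camera to tool coordinates, whose origin is the TCP and whose axes are the tool frame's). Camera axes: x right, y down, z forward; pixel columns grow to the right and rows downward; lengths in m; the calibration is good to about 2 mm. A picture is of the moment at which its call begins: read the wrist's pose just before it. camera_params takes no time and is no camera call.
A pose or a line that the arm cannot do raises Unreachable and nothing moves.
- finish_job(): hands the job in, once; it reports no verdict.
The state is a dict: "time_s": time; "joint_pos": joint angles; "qd": joint speeds; "joint_efforts": joint torques, N m; "position": TCP position; "tcp_rot": TCP orientation; "wrist_force": force on the tool from outside, world axes, zero at the start; "ft_torque": the same for the moment, N m; "finger_gap": finger opening in m.
Only numpy, scipy, OpenCV 4.12 (cv2) and the standard library are available. Lean on these libraries where they do the work, as an engineer would, in place of code of your own. Each camera call takes 0.05 s, during which the arm holds its last target.

### The job

Pick up the blue clip cover by the white handle on its top, set it square over the open grey sensor enclosure and press it straight down until both orange catches snap into the windows of its skirt. Keep pressing onto the rubber seal with a firm but moderate push of about ten newtons, and finish like that: still holding the handle and still pressing, with nothing let go. Leave everything else on the worktop where it is.

Things in the scene. Friction and masses are not known exactly. Their poses are not given: they have to be found in the camera images.
- grip_center (a point): Grip point of the white bridge handle on the blue clip cover. The handle's bar is 14 mm wide along x, 50 mm long along y, 24 mm high; this point lies in its middle plane, 22 mm above the cover's flat top, 14 mm below the handle's top, 45 mm above the skirt's lower edge. The cover starts standing on its skirt on the worktop, z up. Half a turn about z makes no difference.
- rim_center (a point): Centre of the enclosure's open top at rim height, 40 mm above the worktop, z up. The cover goes on with its long axis along y, either way round. Height of the grip point above the rim: 45 mm skirt at the rim, 42 mm skirt meets the catches, 40 mm force peaks, 38 to 33 mm it falls away, 28 mm cover touches the seal, 25 mm seal fully squeezed (hard stop).
- catch_far (a joint): Orange sprung catch in the long wall on the +x side of the enclosure, in m: 0 when fully out (it stands 4.5 mm out of the wall), about 0.003 when the skirt has pushed it in, 0.005 at most. It springs out again in the window of the skirt.
- catch_near (a joint): The same catch in the long wall on the -x side.
- cover: The blue cover (loose, about 0.08 kg), 69 mm (x) by 99 mm (y), flat top 23 mm above the skirt's lower edge; open below, inside 63 x 93 x 20 mm deep. A 25 mm wide window in the middle of each long side of the skirt. Origin at the centre of its underside, axes as grip_center.
- enclosure: Grey sensor enclosure, screwed down; walls 60 mm (x) by 90 mm (y) outside, 40 mm high, edges rounded 4 mm; the skirt goes over them with 1.5 mm play a side. Catches in the middle of both long walls, 7.5 mm below the rim: passing them takes about 7 N (more if set askew), then they draw it down with about 5 N. Origin at the centre of its underside, 118 mm long along y with screw ears; axes as rim_center.
- seal: Black rubber seal frame in the enclosure's opening, 44 by 74 mm, bars 5 mm wide; origin at the centre of its upper face, 3 mm above the rim when free. It springs down about 1 mm for each 4 N, to a hard stop level with the rim.
- marker: Marker pen with a blue cap, lying 130 mm long; bystander. Origin at its underside.
- tape_roll: Roll of tape, 68 mm across, 19 mm high; bystander. Origin at its underside.
- fixture_block_a: Aluminium block 25 x 40 x 21 mm; bystander. Origin at its underside.
- brass_coupling: Brass coupling 22 mm across, 25 mm high; bystander. Origin at its underside.
- thumb_nut: White thumb nut 26 mm across, 17 mm high; bystander. Origin at its underside.
- parts_tub: Blue round tub 69 mm across, 30 mm high; bystander. Origin at its underside.

How it is judged:
By the outcome, as a careful person would: the job done as asked, in the order asked, and still so for the second after the job is handed in, while the arm keeps its last pose, push and grip.
It also fails if it takes over 58 s, if anything falls off the work surface, if the arm or the gripper's body presses on something with over 40 N, if the wrist force passes 120 N, or if a joint passes its speed limit or range.

## Working session

There is one attempt and no reset: what is moved stays moved. The work goes in short steps, each a Python script; the robot and the scene stay as the last script left them, time stands still between calls to the robot, and variables do not carry over. Pictures are saved under pics/ and viewed, and the job is handed in when it is done.

```bash
ls; mkdir -p pics
python3 - <<'E'
from rig import *
import cv2,numpy as np
s=sense();print(s)
for n in("scene","top","wrist"):
    p,d=camera(n);cv2.imwrite(f"pics/{n}0.png",p[:,:,::-1]);np.savez(f"{n}0.npz",p=p,d=d);print(n,camera_params(n),(d>0).mean())
E
```

```text
pics
{'time_s': 0.0, 'joint_pos': array([ 1.1291241 ,  0.46944757, -0.04862784,  1.53371201,  0.0240927 ,
        1.1410116 , -0.08231698]), 'qd': array([ 0.00016483, -0.00018835, -0.00041849,  0.00091592,  0.00037005,
       -0.00098407, -0.00028757]), 'joint_efforts': array([-3.47489436e-05, -5.10306787e+01, -4.66425181e-02, -2.37714583e+01,
        1.05490486e-02,  7.59335642e-03,  1.41854375e-05]), 'position': array([ 0.27056492, -0.61774636,  0.23004975]), 'tcp_rot': array([[-8.48042949e-04,  9.15995651e-01,  4.01187299e-01],
       [ 1.80370596e-03,  4.01188191e-01, -9.15993876e-01],
       [-9.99998014e-01, -5.31782268e-05, -1.99241163e-03]]), 'wrist_force': array([0.89940572, 0.07239096, 0.62301464]), 'ft_torque': array([-0.06735014, -0.04860447, -0.03515277]), 'finger_gap': 0.08539089085518123}
scene {'K': array([[509.67811989,   0.        , 315.54664318],
       [  0.        , 509.67811989, 230.49702188],
       [  0.        ,   0.        ,   1.        ]]), 'position': array([-0.13782041, -0.72790797,  0.68616017]), 'rotation': array([[ 0.77860595, -0.32420922,  0.53727197]
[... 359 characters left out ...]
0959647, -0.99701776,  0.07657345],
       [-0.99993443, -0.01004665, -0.0054961 ],
       [ 0.00624902, -0.07651569, -0.99704879]])} 0.9961979166666667
wrist {'K': array([[382.12199527,   0.        , 319.4785773 ],
       [  0.        , 382.12199527, 235.39415033],
       [  0.        ,   0.        ,   1.        ]]), 'tool_from_camera': array([[-3.17032251e-04, -2.74135456e-01,  9.61691037e-01,
        -1.43480485e-01],
       [ 8.65992230e-04, -9.61690800e-01, -2.74135103e-01,
         6.94688374e-02],
       [ 9.99999575e-01,  7.45907297e-04,  5.42286174e-04,
        -6.22397785e-05],
       [ 0.00000000e+00,  0.00000000e+00,  0.00000000e+00,
         1.00000000e+00]])} 0.9960611979166667
```

View pics/top0.png

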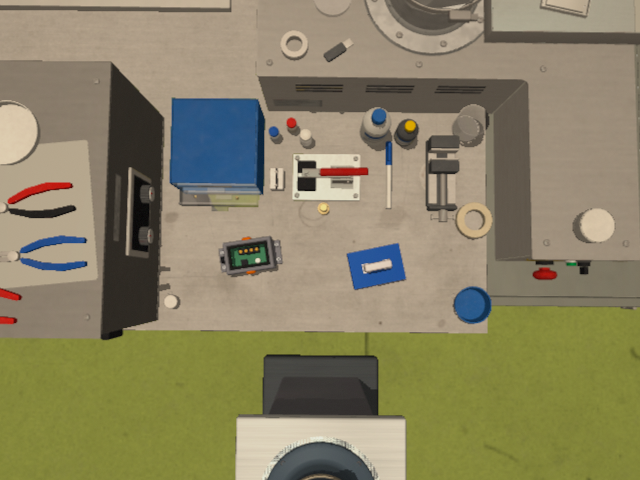

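View pics/scene0.png

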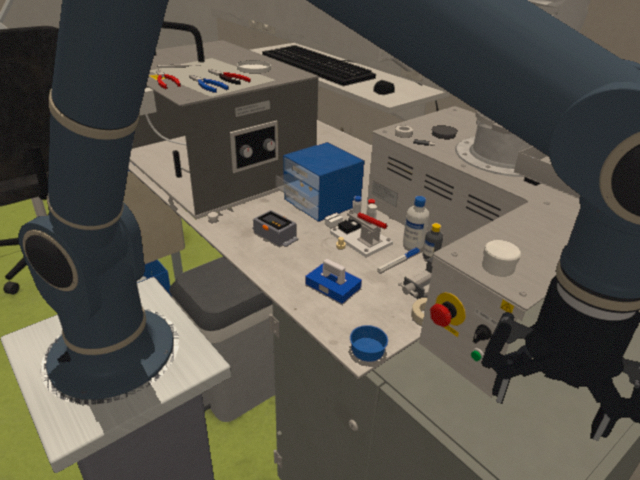

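View pics/wrist0.png

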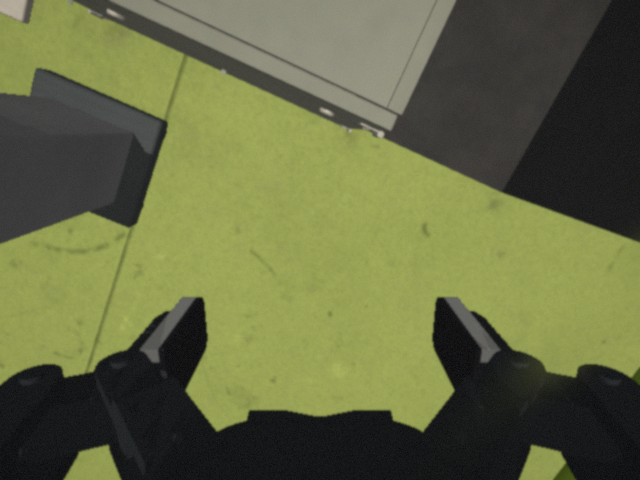

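```bash
cat > h.py <<'E'
import numpy as np,cv2
def world(cp,u,v,z):
    K,R,t=cp["K"],cp["rotation"],cp["position"]
    uv=np.atleast_2d(np.c_[u,v]).astype(float)
    d=np.c_[(uv[:,0]-K[0,2])/K[0,0],(uv[:,1]-K[1,2])/K[1,1],np.ones(len(uv))]@np.asarray(R).T
    s=(z-t[2])/d[:,2]
    return t+d*s[:,None]
def cloud(cp,d):
    K,R,t=cp["K"],cp["rotation"],cp["position"]
    v,u=np.indices(d.shape)
    p=np.stack([(u-K[0,2])/K[0,0]*d,(v-K[1,2])/K[1,1]*d,d],-1)
    return p@np.asarray(R).T+t
def rect(mask,cp,z):
    cs,_=cv2.findContours(mask.astype(np.uint8),cv2.RETR_EXTERNAL,cv2.CHAIN_APPROX_NONE)
    c=max(cs,key=cv2.contourArea)[:,0]
    w=world(cp,c[:,0],c[:,1],z)[:,:2]
    (cx,cy),(a,b),ang=cv2.minAreaRect((w*1000).astype(np.float32))
    pts=cv2.boxPoints(((cx,cy),(a,b),ang))/1000
    e1=pts[1]-pts[0];e2=pts[2]-pts[1]
    L=e1 if np.hypot(*e1)>np.hypot(*e2) else e2
    return np.array([cx,cy])/1000,sorted([a,b]),np.degrees(np.arctan2(L[1],L[0]))%180
E
python3 - <<'E'
from rig import *
from h import *
cp=camera_params("top");D=np.load("top0.npz");p=D["p"];d=D["d"]
X=cloud(cp,d);hsv=cv2.cvtColor(p,cv2.COLOR_RGB2HSV)
def win(m,u0,u1,v0,v1):
    o=np.zeros_like(m);o[v0:v1,u0:u1]=m[v0:v1,u0:u1];return o
H,S,V=[hsv[...,i] for i in range(3)]
blue=win((H>95)&(H<125)&(S>120),335,420,235,300)
print("cover",rect(cv2.morphologyEx(blue.astype(np.uint8),cv2.MORPH_CLOSE,np.ones((25,25))),cp,0.023),"z",np.median(X[blue][:,2]))
white=win((S<80)&(V>180)&(X[...,2]>.03),345,410,250,285)
print("handle",rect(white,cp,0.059),np.percentile(X[white][:,2],[5,50,95]),white.sum())
enc=win((X[...,2]>.03)&(X[...,2]<.06),210,290,225,285)
print("enc",rect(enc,cp,0.04),np.median(X[enc][:,2]))
org=win((H<14)&(S>150)&(V>120),210,290,225,285)
n,l,st,c=cv2.connectedComponentsWithStats(org.astype(np.uint8))
for i in range(1,n): print(st[i],world(cp,c[i][0],c[i][1],.0325))
print("floor",np.median(X[300:315,300:400,2]))
for u,v in [(505,150),(590,225),(540,285),(470,305),(440,180),(510,90)]: print(u,v,X[v,u])
c=cv2.resize(p[220:300,200:430],None,fx=3.4,fy=3.4,interpolation=cv2.INTER_CUBIC);cv2.imwrite("pics/z1.png",c[:,:,::-1])
E
```

```text
cover (array([ 0.43164633, -0.10102144]), [67.70565032958984, 98.06241607666016], np.float32(102.151634)) z 0.0226332990257736
handle (array([ 0.43249976, -0.10104727]), [12.311534881591797, 46.75794982910156], np.float32(102.41787)) [0.05535291 0.05888003 0.06210289] 173
enc (array([0.44937955, 0.13734639]), [68.04734802246094, 90.05757141113281], np.float32(99.03804)) 0.039777615599879246
[242 237   9   3  19] [[0.48084772 0.14239264 0.0325    ]]
[246 270  10   4  26] [[0.41818521 0.13253417 0.0325    ]]
floor -0.0002708380097012908
505 150 [ 0.6416492  -0.32827207  0.0818423 ]
590 225 [ 0.4915928  -0.40506808  0.24364721]
540 285 [ 0.3985347  -0.43667924 -0.05209602]
470 305 [ 0.35941607 -0.28384136 -0.00334494]
440 180 [ 0.59424103 -0.22065451  0.0315156 ]
510 90 [ 0.73280985 -0.31942797  0.1419855 ]
```

View pics/z1.png

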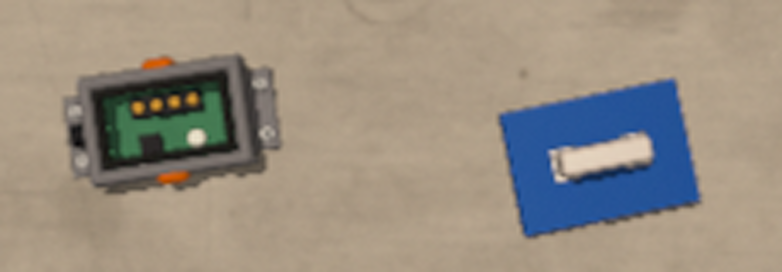

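```bash
cat >> h.py <<'E'
def att(yaw_deg,sgn=1):
    a=np.radians(yaw_deg);z=sgn*np.array([np.cos(a),np.sin(a),0]);x=np.array([0,0,-1.]);y=np.cross(z,x)
    return np.c_[x,y,z]
E
python3 - <<'E'
from rig import *
from h import *
q=sense()["joint_pos"]
np.set_printoptions(precision=3,suppress=True)
for s in(1,-1):
    for P,yw in (((.27,-.618,.36),-66.3+(180 if s<0 else 0)),((.4315,-.101,.30),12.3),((.4315,-.101,.051),12.3),((.4495,.1375,.2),9),((.4495,.1375,.07),9)):
        print(s,P,inverse_kinematics(P,att(yw,s)))
E
```

```text
1 (0.27, -0.618, 0.36) [ 1.125  0.397 -0.043  1.351  0.017  1.394 -0.074]
1 (0.4315, -0.101, 0.3) [ 0.727  0.059 -0.61   1.929  0.037  1.165  0.318]
1 (0.4315, -0.101, 0.051) [ 0.56   0.413 -0.51   2.205  0.354  0.601  0.005]
1 (0.4495, 0.1375, 0.2) [ 0.481  0.323 -1.03   1.998  0.33   0.999 -0.552]
1 (0.4495, 0.1375, 0.07) [ 0.391  0.567 -0.99   2.117  0.669  0.809 -0.861]
-1 (0.27, -0.618, 0.36) [ 1.125  0.397 -0.043  1.351  0.017  1.394 -0.074]
-1 (0.4315, -0.101, 0.3) None
-1 (0.4315, -0.101, 0.051) [-0.694  0.632  1.111  2.268 -0.867  0.768 -1.899]
-1 (0.4495, 0.1375, 0.2) [ 0.569  0.38  -1.163  1.995  0.409  1.029  2.512]
-1 (0.4495, 0.1375, 0.07) [ 0.503  0.68  -1.178  2.113  0.82   0.918  2.144]
```

```bash
cat >> h.py <<'E'
def wristcp(cp,s):
    T=np.eye(4);T[:3,:3]=s["tcp_rot"];T[:3,3]=s["position"];M=T@cp["tool_from_camera"]
    return {"K":cp["K"],"rotation":M[:3,:3],"position":M[:3,3]}
E
python3 - <<'E'
from rig import *
from h import *
R0=sense()["tcp_rot"]
move_l([.27,-.618,.34],feed=.25)
movep([.4315,-.101,.20],att(12.3))
s=sense();p,d=camera("wrist");np.savez("w1.npz",p=p,d=d,pos=s["position"],rot=s["tcp_rot"])
cv2.imwrite("pics/w1.png",p[:,:,::-1]);print(s["time_s"],s["position"],s["tcp_rot"],s["joint_pos"],s["wrist_force"])
E
```

```text
2.75 [ 0.43194143 -0.10218267  0.20018246] [[ 6.67013639e-04 -2.10747115e-01  9.77540387e-01]
 [-1.72812421e-04  9.77540566e-01  2.10747272e-01]
 [-9.99999763e-01 -3.09502425e-04  6.15613170e-04]] [ 0.67524283  0.17017581 -0.59296904  2.06529556  0.11782937  0.93738768
  0.23144922] [ 0.98679837  0.61043144 -0.52836912]
```

View pics/w1.png

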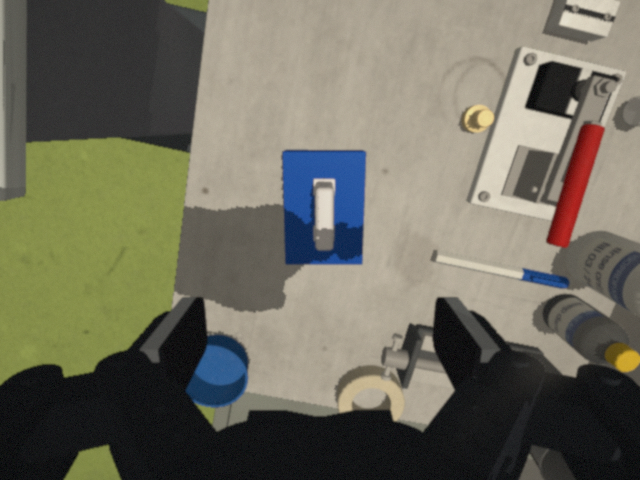

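Run:
```python
from rig import *
from h import *
D=np.load("w1.npz");p=D["p"];d=D["d"];cp=wristcp(camera_params("wrist"),{"tcp_rot":D["rot"],"position":D["pos"]})
X=cloud(cp,d);hsv=cv2.cvtColor(p,cv2.COLOR_RGB2HSV);H,S,V=[hsv[...,i] for i in range(3)]
m=((H>95)&(H<130)&(S>120)&(V>30));w=np.zeros_like(m);w[140:280,270:380]=m[140:280,270:380]
print(rect(cv2.morphologyEx(w.astype(np.uint8),cv2.MORPH_CLOSE,np.ones((25,25))),cp,.023),np.median(X[w][:,2]))
h=np.zeros_like(m);h[140:280,270:380]=(X[140:280,270:380,2]>.045)
print(rect(h,cp,.059),h.sum(),X[h].mean(0))
```

```text
(array([ 0.43505911, -0.10022606]), [67.7996826171875, 97.63085174560547], np.float32(102.20639)) 0.023706056513580376
(array([ 0.4349874, -0.0991469]), [14.023818016052246, 50.1998405456543], np.float32(102.20747)) 1272 [ 0.43389968 -0.09532035  0.07428996]
```

Run:
```python
from rig import *
from h import *
np.set_printoptions(precision=4,suppress=True)
P=np.array([.435,-.0997,.0]);R=att(12.2)
command_gripper(.04,80)
move_l(P+[0,0,.10],R,feed=.2)
print(move_l(P+[0,0,.053],R,feed=.08,until_force=8))
s=sense();print(s["position"],s["wrist_force"])
command_gripper(.0,80)
s=sense();print(s["time_s"],s["position"],s["wrist_force"],s["ft_torque"],s["finger_gap"])
p,d=camera("wrist");cv2.imwrite("pics/w2.png",p[:,:,::-1])
p,d=camera("top");cv2.imwrite("pics/t2.png",cv2.resize(p[200:320,280:440],None,fx=4,fy=4)[:,:,::-1])
```

```text
False
[ 0.4353 -0.0997  0.0532] [-0.1896  0.785  -0.5662]
5.0667 [ 0.4352 -0.0998  0.0537] [-2.2905  0.0875  6.0084] [0.0459 0.2855 0.0339] 0.010279610436281063
```

View pics/w2.png

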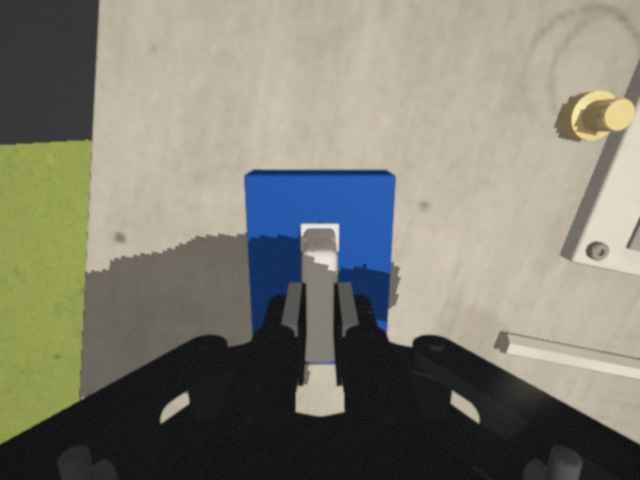

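Run:
```python
from rig import *
from h import *
np.set_printoptions(precision=4,suppress=True)
P=np.array([.435,-.0997,.0]);R=att(12.2)
move_l(P+[0,0,.063],R,feed=.05)
sleep(.1);s=sense();print(s["position"],s["wrist_force"],s["ft_torque"],s["finger_gap"])
move_l(P+[0,0,.16],R,feed=.15)
s=sense();print(s["time_s"],s["position"],s["wrist_force"],s["ft_torque"],s["finger_gap"])
p,d=camera("wrist");np.savez("w3.npz",p=p,d=d,pos=s["position"],rot=s["tcp_rot"]);cv2.imwrite("pics/w3.png",p[:,:,::-1])
p,d=camera("scene");cv2.imwrite("pics/s3.png",cv2.resize(p[150:350,240:440],None,fx=3,fy=3)[:,:,::-1])
```

```text
[ 0.4349 -0.0998  0.063 ] [-0.591  -0.3669 -0.0273] [-0.0172 -0.0356 -0.0526] 0.010682246355380731
6.4167 [ 0.4342 -0.0997  0.1593] [-0.2351 -0.7255 -1.429 ] [-0.0243  0.0194 -0.0039] 0.01050474654824653
```

View pics/w3.png

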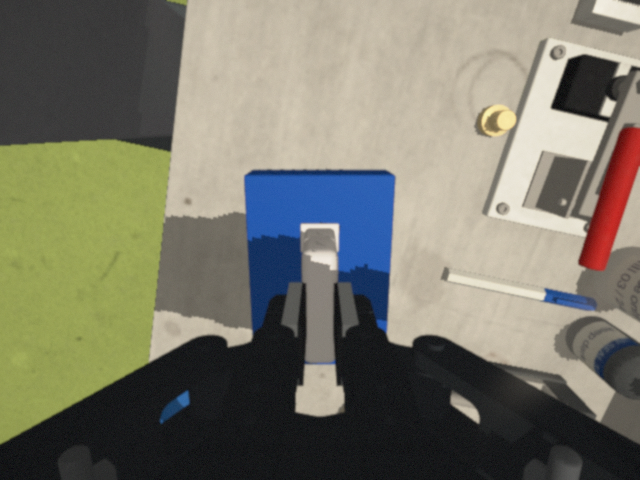

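View pics/s3.png

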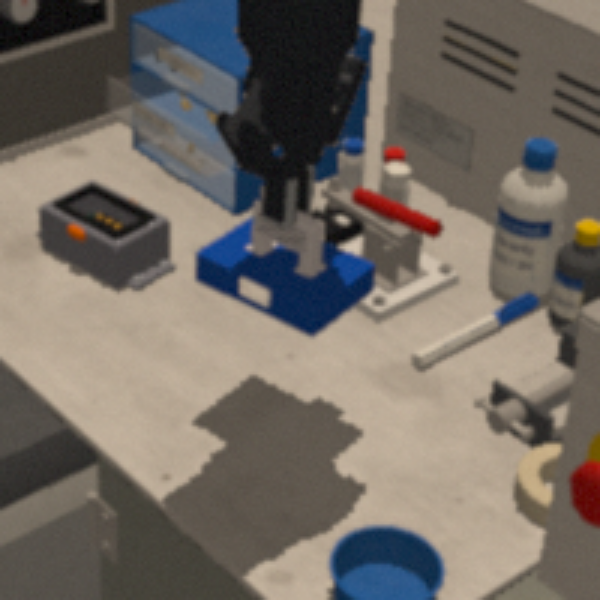

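Run:
```python
from rig import *
from h import *
np.set_printoptions(precision=4,suppress=True)
movep([.465,.039,.21],att(9)); sleep(.3)
s=sense();print(s["time_s"],s["position"],s["wrist_force"],s["ft_torque"],s["finger_gap"])
p,d=camera("wrist");np.savez("w4.npz",p=p,d=d,pos=s["position"],rot=s["tcp_rot"]);cv2.imwrite("pics/w4.png",p[:,:,::-1])
```

```text
7.4667 [0.4648 0.0379 0.2095] [-1.2933  0.5983 -1.6299] [ 0.0206 -0.0328 -0.0175] 0.010593064266051447
```

View pics/w4.png

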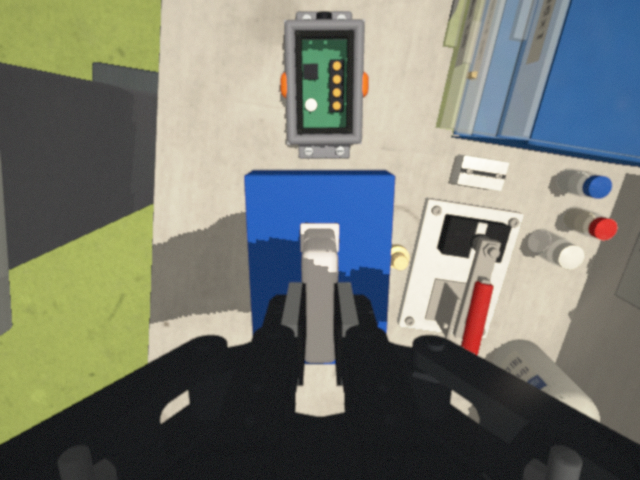

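Run:
```python
from rig import *
from h import *
np.set_printoptions(precision=4,suppress=True)
D=np.load("w4.npz");p=D["p"];d=D["d"];cw=camera_params("wrist");cp=wristcp(cw,{"tcp_rot":D["rot"],"position":D["pos"]})
X=cloud(cp,d);hsv=cv2.cvtColor(p,cv2.COLOR_RGB2HSV);H,S,V=[hsv[...,i].astype(int) for i in range(3)]
# cover edges in the tool frame
m=(H>95)&(H<130)&(S>120)&(V>30)
T=cw["tool_from_camera"];K=cw["K"]
def tool(u,v,x):
    dd=T[:3,:3]@np.array([(u-K[0,2])/K[0,0],(v-K[1,2])/K[1,1],1]);o=T[:3,3];return o+dd*(x-o[0])/dd[0]
for r in (180,190,200,210,220):
    c=np.where(m[r,200:420])[0]+200
    a,b=tool(c.min()-.5,r,.030),tool(c.max()+.5,r,.030);print("row",r,c.min(),c.max(),a,b,"mid z",(a+b)[2]/2,"w",b[2]-a[2])
for c in (255,290,320,350,385):
    r=np.where(m[150:200,c])[0]+150
    print("col",c,r.min(),V[r.min()-1:r.min()+8,c],tool(c,r.min()-.5,.030),tool(c,r.min()-.5,.053))
    # tool depth of top
    print("  topx",np.median((np.r_[[(T@np.array([(c-K[0,2])/K[0,0]*d[y,c],(y-K[1,2])/K[1,1]*d[y,c],d[y,c],1]))[0] for y in range(185,200)]])))
# enclosure
org=(H<14)&(S>150)&(V>120);o=np.zeros_like(org);o[50:120,275:380]=org[50:120,275:380];o[:, 300:350]=0
n,l,st,ce=cv2.connectedComponentsWithStats(o.astype(np.uint8))
for i in range(1,n):
    if st[i][4]>15: print("catch",st[i],world(cp,*ce[i],.0325))
e=np.zeros_like(org);e[0:165,270:385]=((X[...,2]>.034)&(X[...,2]<.06))[0:165,270:385];e[org]=0
e=cv2.morphologyEx(e.astype(np.uint8),cv2.MORPH_OPEN,np.ones((3,3)))
print("enc",rect(e,cp,.04),np.median(X[e>0][:,2]))
s={"tcp_rot":D["rot"],"position":D["pos"]}
cv2.imwrite("pics/m4.png",cv2.resize(np.hstack([p[0:180,250:400,::-1],cv2.cvtColor(e*255,cv2.COLOR_GRAY2BGR)[0:180,250:400]]),None,fx=2.6,fy=2.6))
```

```text
row 180 245 393 [ 0.03    0.0461 -0.034 ] [0.03   0.0462 0.0335] mid z -0.0002334648399251009 w 0.06754945523988704
row 190 245 393 [ 0.03    0.0416 -0.0342] [0.03   0.0416 0.0338] mid z -0.00023109612363290954 w 0.06803709056086257
row 200 246 392 [ 0.03    0.0369 -0.034 ] [0.03   0.037  0.0336] mid z -0.00022866669503456352 w 0.06761192732472321
row 210 247 392 [ 0.03    0.0323 -0.0338] [0.03   0.0323 0.0338] mid z 5.442069058329835e-06 w 0.06764382335737813
row 220 247 391 [ 0.03    0.0275 -0.0341] [0.03   0.0275 0.0336] mid z -0.0002237269348077317 w 0.0676762432700985
col 255 171 [120 103  99 113 130 156 176 187 190] [ 0.03    0.0504 -0.0291] [ 0.053   0.0479 -0.0329]
  topx 0.02972344350908912
col 290 171 [124 103  98 107 128 159 182 189 191] [ 0.03    0.0504 -0.0133] [ 0.053   0.0479 -0.0151]
  topx 0.029984301139725694
col 320 171 [121 103  99 107 132 161 182 190 194] [0.03   0.0504 0.0002] [0.053  0.0479 0.0002]
  topx 0.029892642025826505
col 350 171 [126 103 101 108 131 159 184 191 196] [0.03   0.0504 0.0137] [0.053  0.0479 0.0155]
  topx 0.030233150196304986
col 385 171 [125 107 102 105 129 163 182 196 196] [0.03   0.0505 0.0295] [0.053  0.0479 0.0334]
  topx 0.029741700381818226
catch [281  73   6  24 114] [[0.421  0.1332 0.0325]]
catch [363  73   5  23 100] [[0.484  0.1438 0.0325]]
enc (array([0.4526, 0.1379]), [59.688262939453125, 89.17028045654297], np.float32(99.27654)) 0.04073792052983777
```

View pics/m4.png

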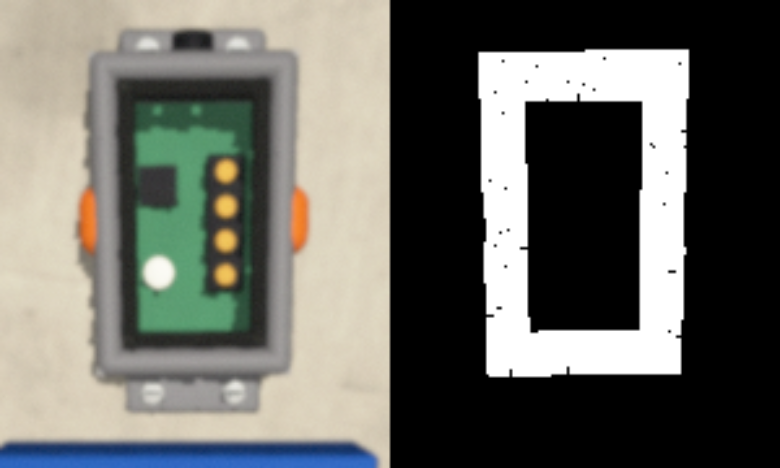

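Run:
```python
from rig import *
from h import *
np.set_printoptions(precision=4,suppress=True)
R=att(9.35);P=np.array([.4525,.1386,0])
movep(P+[0,0,.16],R)
move_l(P+[0,0,.105],R,feed=.1); sleep(.3)
s=sense();print(s["time_s"],s["position"],s["tcp_rot"],s["wrist_force"],s["ft_torque"],s["finger_gap"],s["joint_pos"])
p,d=camera("scene");cv2.imwrite("pics/s5.png",cv2.resize(p[150:300,200:350],None,fx=4,fy=4)[:,:,::-1])
p,d=camera("wrist");cv2.imwrite("pics/w5.png",p[:,:,::-1])
```

```text
9.0417 [0.4528 0.1387 0.1055] [[ 0.001  -0.1624  0.9867]
 [ 0.0001  0.9867  0.1624]
 [-1.     -0.      0.001 ]] [ 0.3167  0.1932 -0.8215] [ 0.0057 -0.0008 -0.0229] 0.010647370349119898 [ 0.1622  0.3843 -0.6632  2.0959  0.3401  0.7656 -0.5511]
```

View pics/s5.png

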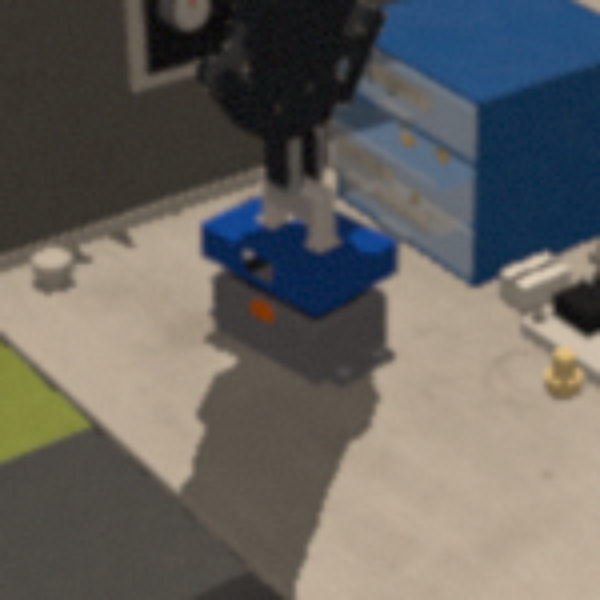

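View pics/w5.png

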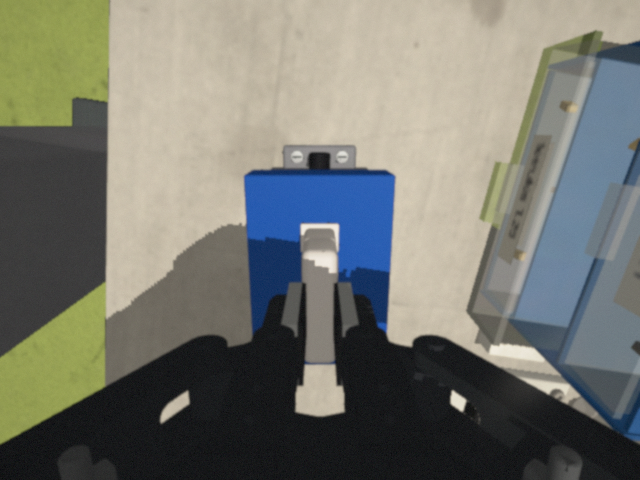

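Run:
```python
from rig import *
from h import *
np.set_printoptions(precision=4,suppress=True)
R=att(9.35);P=np.array([.4523,.1385,0])
b=sense()["wrist_force"];print(b)
for z in (.097,.0945,.0925,.091):
    t=move_l(P+[0,0,z],R,feed=.03,until_force=6);s=sense()
    print(t,z,s["time_s"],s["position"],s["wrist_force"]-b,s["ft_torque"])
    if t: break
```

```text
[ 0.1586 -1.064  -0.3896]
False 0.097 9.5583 [0.4521 0.1385 0.0967] [ 0.6099 -0.0618  0.9572] [ 0.0423  0.0341 -0.0019]
False 0.0945 9.8083 [0.4522 0.1385 0.0944] [-0.3211  1.9438 -0.4607] [ 0.0506 -0.0176 -0.0404]
False 0.0925 10.0583 [0.4522 0.1384 0.0924] [-0.0841  0.5922 -0.7408] [-0.0044 -0.0211 -0.0481]
False 0.091 10.3083 [0.4524 0.1385 0.091 ] [ 0.036   0.442  -0.1299] [-0.0094 -0.0421  0.0035]
```

Run:
```python
from rig import *
from h import *
np.set_printoptions(precision=4,suppress=True)
R=att(9.35);P=np.array([.4523,.1385,0])
for z in (.089,.0875,.086,.084,.082,.080,.078,.0765):
    t=move_l(P+[0,0,z],R,feed=.02,until_force=20);s=sense()
    print(t,z,s["time_s"],s["position"],s["wrist_force"],s["ft_torque"],s["finger_gap"])
    if t: break
```

```text
False 0.089 10.5583 [0.4531 0.1389 0.0896] [-0.1178 -0.247   3.9896] [-0.0597 -0.0332  0.0001] 0.010543714033958197
False 0.0875 10.8083 [0.4534 0.139  0.0884] [ 0.7289 -0.5162  6.9524] [-0.0562 -0.0705  0.027 ] 0.010559076925092576
False 0.086 11.0583 [0.4532 0.139  0.0867] [0.8771 0.615  6.0055] [ 0.0118 -0.0513  0.0304] 0.010725987271459594
False 0.084 11.3083 [0.4525 0.1387 0.0839] [0.5263 1.2367 0.4932] [ 0.1612 -0.2466 -0.0189] 0.010955999654926173
False 0.082 11.5583 [0.4521 0.1384 0.0814] [ 1.1774  0.6766 -4.6331] [ 0.2973 -0.4732 -0.0063] 0.01055350191498299
False 0.08 11.8083 [0.4517 0.1382 0.0791] [  2.9973   1.7308 -10.8106] [ 0.4151 -0.6451 -0.0212] 0.010714032363499975
False 0.078 12.0583 [0.452  0.1382 0.0775] [ 3.4566  1.4756 -9.0511] [ 0.2603 -0.5705  0.0248] 0.010698119585470232
False 0.0765 12.3083 [0.4523 0.1385 0.0768] [ 0.5622 -0.1865 -1.6572] [ 0.0293 -0.206  -0.0159] 0.010862059233071788
```

```bash
cat > press.py <<'E'
from rig import *
from h import *
import sys
np.set_printoptions(precision=4,suppress=True)
R=att(9.35);P=np.array([.4523,.1385,0])
def F():
    f=[]
    for _ in range(8): sleep(.06);f.append(sense()["wrist_force"])
    return np.mean(f,0),np.ptp(f,0)
z=float(sys.argv[1])
for _ in range(12):
    z-=.0005;t=move_l(P+[0,0,z],R,feed=.01,until_force=12);f,_p=F();s=sense()
    print(t,round(z,4),s["time_s"],s["position"],f,_p,s["ft_torque"])
    if f[2]>9: break
E
python3 press.py .0765
```

```text
False 0.076 13.025 [0.4524 0.1386 0.0761] [-0.1078 -0.1069  1.3153] [1.7555 1.9996 2.1822] [-0.0049  0.0291 -0.014 ]
False 0.0755 13.7417 [0.4524 0.1386 0.0756] [-0.3594  0.2566  3.5195] [1.2718 1.3913 1.386 ] [ 0.0274 -0.0089 -0.0136]
False 0.075 14.4583 [0.4524 0.1386 0.0752] [-0.6748 -0.0172  5.18  ] [0.6345 1.4171 1.5721] [-0.037   0.1091 -0.0459]
False 0.0745 15.175 [0.4524 0.1386 0.0748] [-0.7817  0.0013  6.1564] [1.4121 1.5564 1.3731] [-0.0427  0.1228  0.0038]
False 0.074 15.8917 [0.4525 0.1386 0.0745] [-1.1277 -0.4188  7.9838] [1.2963 2.1201 1.4113] [-0.0833  0.2959  0.018 ]
False 0.0735 16.6083 [0.4524 0.1386 0.0741] [-1.3612 -0.5261  9.3028] [1.9155 1.2647 1.5037] [-0.1476  0.3424 -0.007 ]
```

Run:
```python
from rig import *
from h import *
np.set_printoptions(precision=4,suppress=True)
f=[]
for _ in range(10): sleep(.1);f.append(sense()["wrist_force"])
s=sense();print(s["time_s"],np.mean(f,0),s["position"],s["tcp_rot"],s["finger_gap"])
p,d=camera("scene");cv2.imwrite("pics/s6.png",cv2.resize(p[150:300,200:350],None,fx=4,fy=4)[:,:,::-1])
p,d=camera("top");cv2.imwrite("pics/t6.png",p[:,:,::-1])
a=cv2.imread("pics/top0.png");b=p[:,:,::-1].copy();df=cv2.absdiff(a,b).max(2)>60
print("changed outside arm cols (right part)",df[100:325,385:490].sum(),df[100:230,265:380].sum())
p,d=camera("wrist");cv2.imwrite("pics/w6.png",p[:,:,::-1])
```

```text
17.6083 [-1.4479 -0.6244  9.0645] [0.4524 0.1386 0.0741] [[ 0.0004 -0.1624  0.9867]
 [-0.0004  0.9867  0.1624]
 [-1.     -0.0004  0.0003]] 0.01079368942935499
changed outside arm cols (right part) 618 0
```

View pics/s6.png

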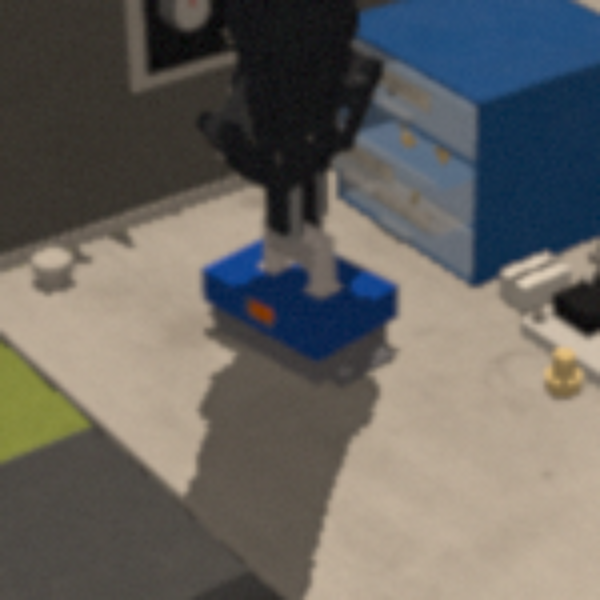

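View pics/t6.png

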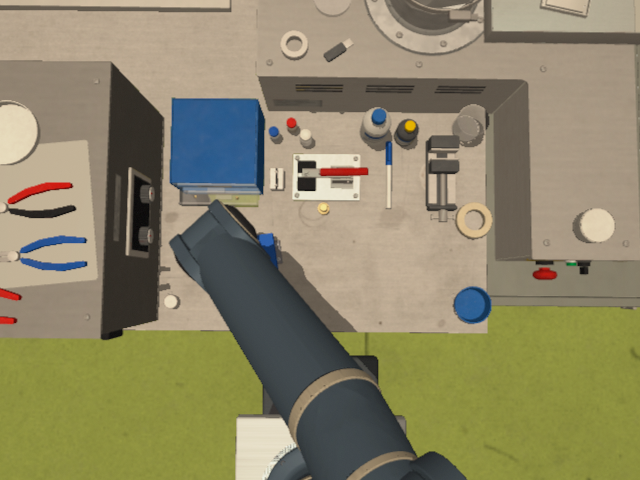

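View pics/w6.png

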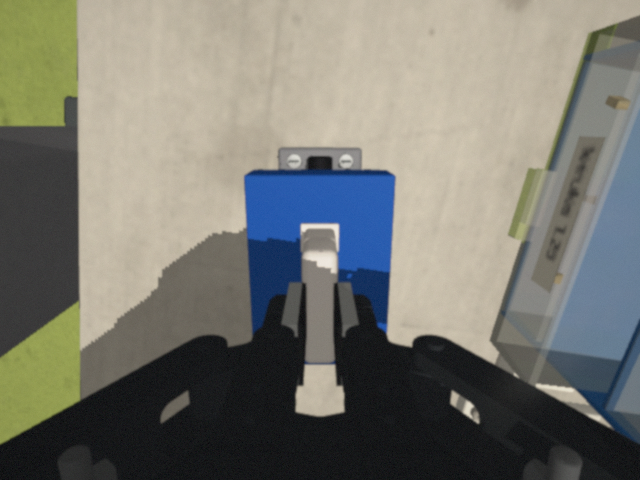

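Run:
```python
from rig import *
from h import *
move_l([.4523,.1385,.0733],att(9.35),feed=.01)
f=[]
for _ in range(10): sleep(.1);f.append(sense()["wrist_force"])
s=sense();print(s["time_s"],np.mean(f,0),s["position"],s["finger_gap"])
finish_job()
```

```text
19.0083 [-1.84401256 -0.6285693   9.77424949] [0.45247238 0.13858814 0.07392771] 0.010121390233604576
the job is handed in; nothing more can be done
```

The cover is on the enclosure and snapped down. The arm is still holding the handle and pressing with about 10 N. I handed it in at 19.0 s of the 58 s allowed.

- **Push:** the vertical wrist force averaged 9.8 N over the last second. Adding the cover's own weight, the seal sees a little more, about 10.5 N. The grip point is about 26 mm above the rim, so the seal is squeezed about 2 mm and is not at its hard stop.
- **Catches:** pressing down took about 7 N at the peak, after which the force fell and the catches pulled the cover down, as expected. The scene picture shows the near catch sitting in its window. The far catch was not visible in any view, so I only have the force curve and the level, fully seated height to show it snapped in.
- **Alignment:** the skirt went over the walls with almost no side force.
- **Other items:** comparing the top pictures before and after, the bystanders in view had not moved.

Two readings disagreed:
- **Camera positions:** the top and wrist cameras differed by about 3 mm in x. I used the wrist camera for both the grasp and the fit.
- **Finger opening:** it read 10 to 11 mm on the 14 mm handle. The grip held steady until about 10 N of push; the last reading, at handover, was 10.1 mm.

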